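# Rub down the sprung bed of the tray sealer

### The arm

A 6-joint arm with a two-finger parallel gripper is mounted at the origin on the work surface. World frame = base frame: x ahead of the robot, y to its left, z up, the work surface at z = 0. Lengths are in mm, angles in rad, forces in N, time in s.
With the tool pointing down it reaches from about 400 to 825 mm from the base axis. Payload 7 kg.
Tool frame: the origin (TCP) lies midway between the tips of the shut fingers; the grasp point (between the pads) lies 19 mm behind it (tcp_to_grasp is the distance from the TCP to the grasp point, in mm); z points along the fingers, y is the line along which they close (so a half turn about z gives the same grasp; the last joint's range is limited). The gripper opens to 88 mm and grips with 3 to 60 N. Pads are 19 mm wide; open, the fingers measure 130 mm over their backs; the gripper's body (78 mm by 193 mm) begins 47 mm behind the grasp point.
Start: joints at [1.6, 0.359, 0.012, 0, -1.224, -0.288], TCP at [172.756, 652.496, 226.561] pointing down, gripper open.
Joint ranges: [-3.07, 3.07], [-1.43, 2.12], [-1.02, 1.25], [-3.03, 1.67], [-3.05, -0], [-3.03, 3.03]. Speed limits (rad/s): [2.39, 2.39, 3.01, 3.14, 3.14, 3.14].

### API

Orientations are given as a unit quaternion [w, x, y, z].
In Python, from cell import * gives the robot as it stands. The module is installed in compiled form; this text tells all that it offers. Calls block until the motion is done:
- reach(position, orientation): joint-space move of the TCP to a pose.
- move_straight(position, attitude=None, max_speed=150, force_limit=None): straight line of the TCP; attitude=None keeps the orientation; max_speed is the mean speed in mm/s. With force_limit (N) it stops when the force on the tool has changed by that much, and returns True; else False.
- move_joints(angles): joint-space move.
- grip(opening, squeeze=None): finger opening in mm; squeeze is the grip in N (None keeps the last); returns when the fingers have stopped.
- dwell(seconds).
- inverse_kinematics(position, orientation): joint angles nearest the present ones, or None.
- state(): the state.
- grab_frame(name): name is "side" or "top"; returns the picture (420x560x3 uint8, red, green, blue); there is no depth.
- get_calibration(name): a dict with "intrinsics" (3x3 intrinsics, pixels), "rvec" (rotation vector, rad) and "tvec" (3), from world to camera coordinates, as OpenCV has them. Camera axes: x right, y down, z forward; pixel columns grow to the right and rows downward; lengths in mm; the calibration is good to about 2 mm. A picture is of the moment at which its call begins. get_calibration takes no time and is no camera call.
A pose or a line that the arm cannot do raises MotionError and nothing moves.
- sign_off(): hands the job in; it is judged then, once.
The state is a dict: "t": time; "joints": joint angles; "qvel": joint speeds; "tau": joint torques, N m; "tool_pos": TCP position; "tcp_rot": TCP orientation; "ft_force": force on the tool from outside, world axes, zero at the start; "moment": the same for the moment, N m; "grip_width": finger opening in mm; "gripper_force": force on a finger pad.
Only numpy, scipy, OpenCV 4.12 (cv2) and the standard library are available. Lean on these libraries where they do the work, as an engineer would, in place of code of your own. Each camera call takes 0.05 s, during which the arm holds its last target. There are 200 camera calls.

### The job

Rub down the steel bed of the tray sealer with the wider of the two rubbing blocks from the tray: set it flat and square across the bed at the control-panel end, press until the bed sinks about half-way on its springs, and sweep it in one steady stroke along the middle of the bed to the far end, neither letting the bed spring up nor pushing it to its stop. Then put the block back in its tray, standing on its stone and let go; leave the small block where it lies.

Things in the scene. Friction and masses are not known exactly. Their poses are not given: they have to be found in the camera images.
- block_handle (a point): Wider rubbing block, loose in the tray: stone sole 50 mm (x) by 76 mm (y), 18 mm high; on it an upright wooden handle rib 18 mm thick (x), 62 mm long (y), from 18 to 61 mm above the underside. About 0.22 kg. This point: centre of the rib, 41 mm above the underside. z is up. Grasp the rib across its 18 mm from above.
- bed_top (a point): Centre of the upper face of the sealer's steel bed: level plate 240 mm long (x), 84 mm wide (y), top 82 mm above the bench when free. It moves only straight down on springs, 14 mm to its stop: 2.4 N starts it, 0.7 N more per mm (about 7 N half-way); it springs up when freed. This point sinks with it. Control-panel end: -x (robot's side); far end: +x.
- sealer: Low white and grey tray sealer that carries the bed, fixed; at most 56 mm high, so below the bed all round. Origin under the bed's centre, axes as the bed's; sloping panel with blue display at its -x end. In the stroke the block's 76 mm side spans the bed (block x along bed x, either way round); its centre starts over the bed's first 60 mm and ends over the last 60 mm.
- tray_in (a point): Centre of the inner floor of the shallow grey tray, fixed on the bench: 140 mm (x) by 250 mm (y) outside, walls 4 mm thick, rim 16 mm and inner floor 4 mm above the bench. The two blocks stand in it side by side along y, centres about 115 mm apart.
- small_block_handle (a point): Small rubbing block, a bystander in the tray: like the wide one (same materials, height and 50 mm in x) but only 40 mm in y, its rib 34 mm long. This point: centre of its rib, 41 mm above its underside. Not to be used or shifted.
Not all that is in view belongs to the job. What is shaped like the part that bears block_handle but red is not meant.

How it is judged:
By the outcome, as a careful person would: the job done as asked, in the order asked, and still so for the second after the job is handed in, with the robot touching nothing.
It also fails if it takes over 58 s, if anything falls off the work surface, if the arm or the gripper's body presses on something with over 40 N, if the wrist force passes 120 N, or if a joint passes its speed limit or range.

## Working session

There is one attempt and no reset: what is moved stays moved. The work goes in short steps, each a Python script; the robot and the scene stay as the last script left them, time stands still between calls to the robot, and variables do not carry over. Pictures are saved under pics/ and viewed, at most 10 in all, crops included, and the job is handed in when it is done.

```bash
mkdir -p pics
python3 - <<'E'
from cell import *
import cv2
for n in("side","top"):
    cv2.imwrite(f"pics/{n}0.png",grab_frame(n)[:,:,::-1]); print(n,get_calibration(n))
print(state())
E
```

```text
side {'intrinsics': array([[388.04740257,   0.        , 279.39501437],
       [  0.        , 388.04740257, 208.15173381],
       [  0.        ,   0.        ,   1.        ]]), 'rvec': array([ 2.31552632, -0.84900314,  0.28809292]), 'tvec': array([-496.89942858,  299.8112253 ,  820.52477706])}
top {'intrinsics': array([[393.9372529 ,   0.        , 274.02105847],
       [  0.        , 393.9372529 , 205.11024352],
       [  0.        ,   0.        ,   1.        ]]), 'rvec': array([ 2.21633167, -2.1852656 ,  0.06041538]), 'tvec': array([-85.63177934, 614.55990323, 968.42577818])}
{'t': 0.1, 'joints': array([ 1.60006635e+00,  3.59301433e-01,  1.11575148e-02, -3.10871625e-04,
       -1.22408483e+00, -2.88084210e-01]), 'qvel': array([-0.00110862, -0.00151729,  0.00129549,  0.00298442, -0.00035023,
       -0.00063522]), 'tau': array([-1.81586369e-03, -5.84164274e+01,  2.93750793e+01,  7.01568648e+00,
        1.01079335e-02, -6.30680302e-05]), 'tool_pos': array([172.6793655 , 652.09337598, 225.72795426]), 'tcp_rot': array([ 7.30308843e-04,  9.91631484e-01, -1.29098663e-01, -3.11423944e-05]), 'ft_force': array([-0.75575573, -1.15128978, -0.2951052 ]), 'moment': array([-0.00452846,  0.04012474,  0.04437287]), 'gripper_force': 0.0, 'grip_width': 87.76836640416414}
```

View pics/top0.png

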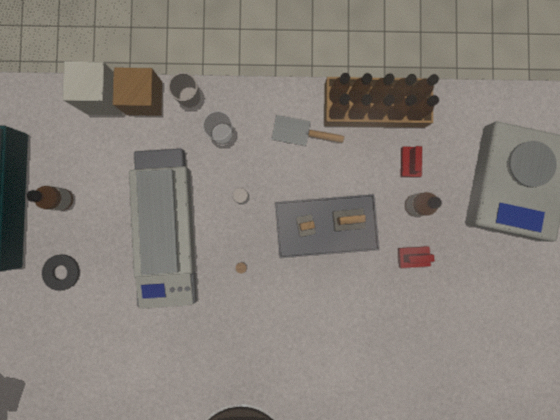

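View pics/side0.png

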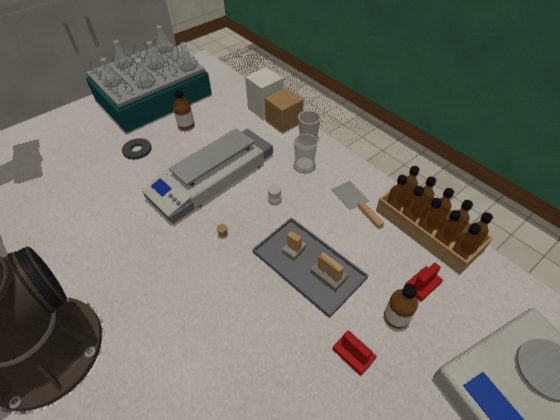

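The top view has +x up and +y to the left. It shows the sealer at about (163,225), the tray at (327,225), the wide block at (351,219), the small block at (306,226), and red decoys on the right. I'll enlarge the relevant crops.

Run:
```python
import cv2,numpy as np
t=cv2.imread("pics/top0.png");s=cv2.imread("pics/side0.png")
a=cv2.resize(t[185:265,270:385],None,fx=5,fy=5,interpolation=2)   # tray 575x400
b=cv2.resize(t[140:315,120:205],None,fx=3.2,fy=3.2,interpolation=2) # 272x560
c=cv2.resize(s[215:315,245:375],None,fx=4,fy=4,interpolation=2)
d=cv2.resize(s[120:225,135:280],None,fx=4,fy=4,interpolation=2)
def pad(x,h=590,w=790):
    o=np.zeros((h,w,3),np.uint8);o[:x.shape[0],:x.shape[1]]=x;return o
m=pad(b,580,800);m[:400,225+0:225]=0
m=np.zeros((580,800,3),np.uint8);m[:560,:272]=b;a2=cv2.resize(a,(518,360));m[:360,280:798]=a2
print(518/115,360/80)
cv2.imwrite("pics/crop_top.png",m)
n=np.zeros((600,800,3),np.uint8)
n[:300,:390]=cv2.resize(c,(390,300));n[:300,400:800]=cv2.resize(d,(400,290))[:290].copy() if 0 else cv2.resize(d,(400,300))
cv2.imwrite("pics/crop_side.png",n[:300])
```

```text
4.504347826086956 4.5
```

View pics/crop_top.png

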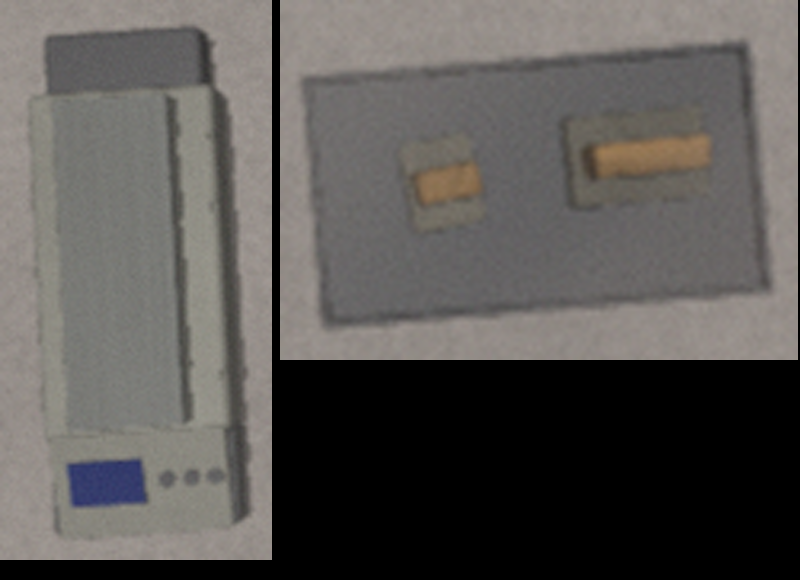

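View pics/crop_side.png

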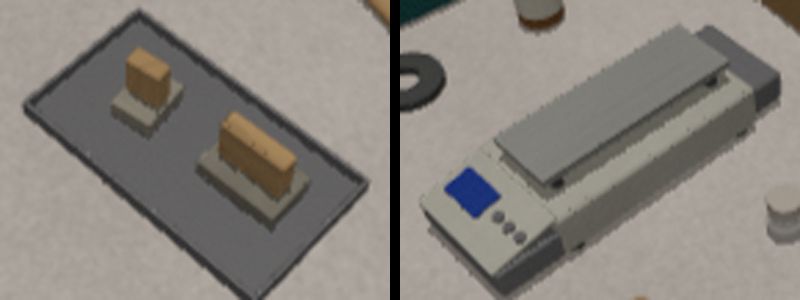

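Reading the corners: the bed, tray rim, rib tops and sole are all visible in both views. Next I fit rectangles of known size and height to them.

```bash
cat > h.py <<'E'
from cell import *
import cv2,numpy as np
from scipy.optimize import least_squares
def proj(n,P):
    c=get_calibration(n); return cv2.projectPoints(np.float64(P).reshape(-1,1,3),c["rvec"],c["tvec"],c["intrinsics"],None)[0][:,0]
def rect(p,L,W,z): # corners: (+x+y),(+x-y),(-x-y),(-x+y)
    x,y,a=p;c,s=np.cos(a),np.sin(a)
    q=np.array([[L,W],[L,-W],[-L,-W],[-L,W]])/2
    return np.c_[q@np.array([[c,s],[-s,c]])+[x,y],np.full(4,z)]
def fit(obs,L,W,z,p0):
    f=lambda p:np.concatenate([(proj(n,rect(p,L,W,z))-o).ravel() for n,o in obs.items()])
    r=least_squares(f,p0); return r.x,np.abs(r.fun).max()
E
python3 - <<'E'
from h import *
A=np.array
def tb(p):return A(p)/3.2+[120,140]
def tt(p):return (A(p)-[280,0])/[4.504,4.5]+[270,185]
def st(p):return A(p)/3+[245,215]
def sb(p):return (A(p)-[400,0])/[400/145,300/105]+[135,120]
items={
'bed':({'top':tb([(52,95),(165,95),(185,420),(68,428)]),'side':sb([(680,27),(730,65),(547,182),(497,140)])},240,84,82),
'tray':({'top':tt([(303,77),(747,43),(770,290),(325,326)]),'side':st([(138,10),(368,183),(252,298),(25,105)])},140,250,16),
'rib':({'top':tt([(594,144),(710,134),(710,166),(596,178)]),'side':st([(232,114),(296,155),(288,168),(220,124)])},18,62,65),
'small':({'top':tt([(415,174),(477,163),(481,193),(420,203)]),'side':st([(138,49),(171,69),(160,79),(127,61)])},18,34,65),
'sole':({'top':tt([(568,117),(704,105),(709,195),(574,208)])},50,76,22)}
for k,(o,L,W,z) in items.items():
    r=[fit(o,L,W,z,[600,0,0])]+[fit({n:o[n]},L,W,z,[600,0,0]) for n in o]
    print(k,*[(q.round(3),round(e,2)) for q,e in r])
E
```

```text
bed (array([5.72007e+02, 1.93472e+02, 8.10000e-02]), np.float64(1.95)) (array([5.72318e+02, 1.94702e+02, 7.90000e-02]), np.float64(1.49)) (array([5.70616e+02, 1.89834e+02, 8.30000e-02]), np.float64(1.26))
tray (array([ 5.65219e+02, -2.09257e+02,  9.20000e-02]), np.float64(1.51)) (array([ 5.66017e+02, -2.09463e+02,  9.40000e-02]), np.float64(0.81)) (array([ 5.64394e+02, -2.09167e+02,  9.00000e-02]), np.float64(1.74))
rib (array([ 5.81559e+02, -2.63181e+02,  1.41000e-01]), np.float64(1.54)) (array([ 5.81741e+02, -2.63439e+02,  1.04000e-01]), np.float64(0.62)) (array([ 5.81366e+02, -2.62979e+02,  1.86000e-01]), np.float64(1.32))
small (array([ 5.65405e+02, -1.56589e+02,  1.99000e-01]), np.float64(1.12)) (array([ 5.65661e+02, -1.56106e+02,  1.78000e-01]), np.float64(0.55)) (array([ 5.64954e+02, -1.57279e+02,  2.26000e-01]), np.float64(1.14))
sole (array([ 5.81842e+02, -2.64785e+02,  9.40000e-02]), np.float64(0.57)) (array([ 5.81842e+02, -2.64785e+02,  9.40000e-02]), np.float64(0.57))
```

Run:
```python
from h import *
t=cv2.imread("pics/top0.png");s=cv2.imread("pics/side0.png")
out=np.zeros((600,800,3),np.uint8)
def draw(im,n,x0,y0,w,h,k,objs):
    c=cv2.resize(im[y0:y0+h,x0:x0+w],None,fx=k,fy=k,interpolation=2)
    for p,L,W,z in objs:
        q=(proj(n,rect(p,L,W,z))-[x0,y0]+.5)*k
        cv2.polylines(c,[np.int32(q*16).reshape(-1,1,2)],True,(0,255,255),1,cv2.LINE_AA,4)
    return c
bed=[((572,193.5,.081),240,84,82)]
bl=[((581.7,-263.8,.11),18,62,65),((581.7,-263.8,.11),50,76,22)]
a=draw(t,"top",125,160,75,125,4,bed);out[:500,:300]=a
b=draw(s,"side",165,120,110,75,4,bed);out[:300,310:750]=b
c=draw(t,"top",325,200,50,40,5,bl);out[310:510,310:560]=c
d=draw(s,"side",305,245,50,50,4.5,bl);out[310:535,570:795]=d
cv2.imwrite("pics/ov.png",out)
```

```text
(no output)
```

View pics/ov.png

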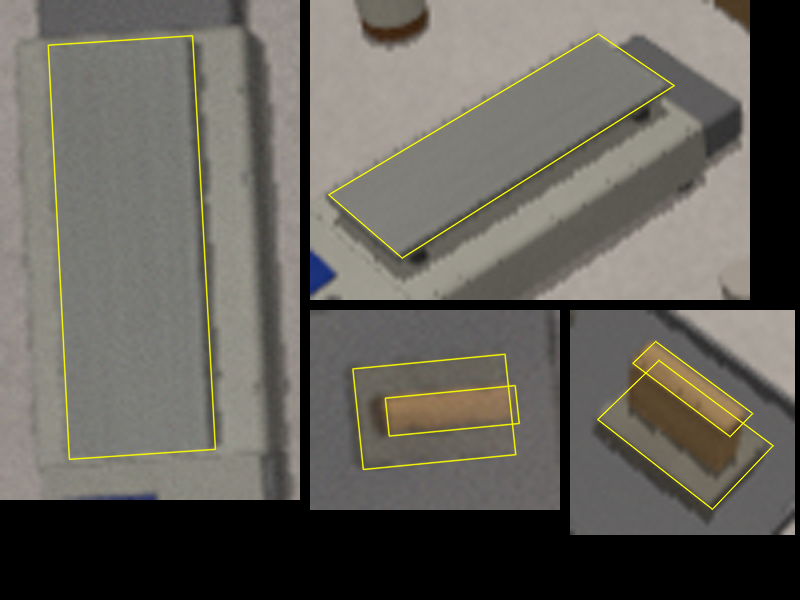

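The overlay matches in both views: bed at (572, 193.5, yaw 0.081), block at (581.7, -263.8, yaw 0.11). I'll move to a hover, check, and grasp.

```bash
cat >> h.py <<'E'
def down(yaw,flip=0):
    th=np.pi/4+yaw/2+flip*np.pi/2
    return [0,np.cos(th),np.sin(th),0]
def st(tag=""):
    s=state();print(tag,round(s["t"],2),s["tool_pos"].round(1),s["tcp_rot"].round(3),s["ft_force"].round(2),round(s["grip_width"],1),round(s["gripper_force"],1))
    return s
E
python3 - <<'E'
from h import *
for f in(0,1):
    for p,y in(((581.7,-263.8,150),.11),((572,193.5,150),.081)):
        q=inverse_kinematics(p,down(y,f));print(f,None if q is None else np.round(q,2))
E
```

```text
0 [-0.12  0.36 -0.18  0.   -1.04 -2.91]
0 [ 0.65  0.3  -0.25  0.   -1.01  2.57]
1 [-0.12  0.36 -0.18  0.   -1.04  0.23]
1 [ 0.65  0.3  -0.25  0.   -1.01 -0.57]
```

Run:
```python
from h import *
move_straight([330,330,290],max_speed=300)
reach([581.7,-263.8,120],down(.11,1)); 
st("hover")
cv2.imwrite("pics/hov.png",np.hstack([cv2.resize(grab_frame("side")[200:320,240:380],(560,480),interpolation=2)])[:,:,::-1])
```

```text
hover 3.84 [ 582.3 -262.9  120.4] [-0.     0.745 -0.667  0.   ] [ 0.81 -0.1   0.27] 87.7 0.0
```

View pics/hov.png

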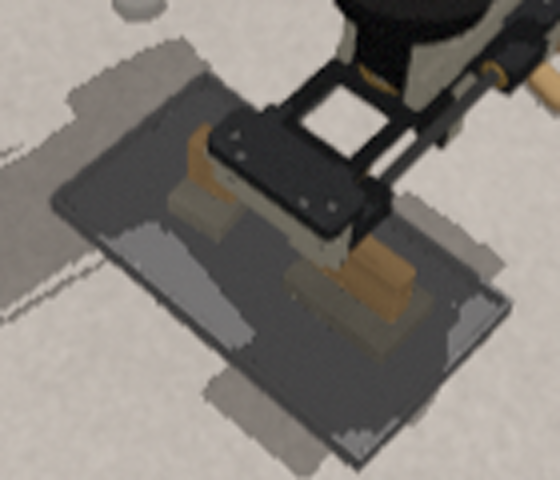

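The body spans x, as expected, so the fingers straddle the rib. The small block at (210,180) is clear. Descending and grasping next.

Run:
```python
from h import *
o=down(.11,1)
print(move_straight([581.7,-263.8,50],o,force_limit=8))
print(move_straight([581.7,-263.8,27],o,60,force_limit=8)); st("low")
grip(30,40);st(); grip(0,40); st("grip")
dwell(.2);st()
move_straight([581.7,-263.8,60],o,60); dwell(.2); st("lifted")
cv2.imwrite("pics/lift.png",np.hstack([cv2.resize(grab_frame("side")[200:320,240:380],(560,480),interpolation=2)])[:,:,::-1])
```

```text
False
False
low 5.04 [ 581.5 -263.8   26.7] [ 0.     0.745 -0.667 -0.   ] [ 0.42  0.06 -0.16] 87.5 0.0
 6.12 [ 581.7 -263.8   27. ] [ 0.     0.745 -0.667  0.   ] [-0.02 -0.06  0.03] 30.0 0.0
grip 6.49 [ 581.7 -263.8   27. ] [ 0.     0.745 -0.667 -0.   ] [ 0.06 -0.54 -0.08] 17.8 40.0
 6.69 [ 581.7 -263.8   27. ] [-0.     0.745 -0.667 -0.   ] [-1.1   0.12 -0.43] 18.0 40.0
lifted 7.59 [ 581.4 -263.8   59.5] [ 0.     0.745 -0.667 -0.   ] [ 1.31 -0.23 -2.26] 18.0 40.0
```

View pics/lift.png

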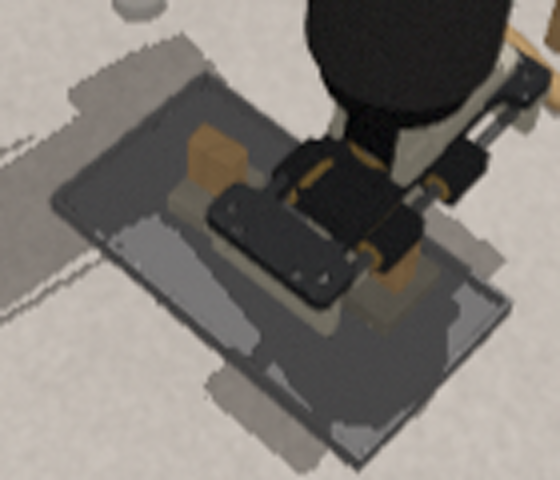

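The block is held: 18 mm width and 2.2 N of weight, with its underside at TCP-23. I'll take it over the panel end and press in steps while averaging the force.

```bash
cat >> h.py <<'E'
BED=np.array([572,193.5]);YAW=.081
def bp(u,z): return [*(BED+u*np.array([np.cos(YAW),np.sin(YAW)])),z]
def avg(n=10):
    v=[]
    for _ in range(n):
        dwell(.03);s=state();v.append(np.r_[s["ft_force"],s["tool_pos"]])
    return np.mean(v,0).round(2)
E
python3 - <<'E'
from h import *
o=down(YAW,1)
move_straight([581.7,-263.8,170],max_speed=200)
reach(bp(-92,170),o); st()
move_straight(bp(-92,115),o,120); print(avg())
for z in(104,101,98.5):
    print(move_straight(bp(-92,z),o,20,force_limit=14),z,avg())
st()
cv2.imwrite("pics/press.png",np.hstack([cv2.resize(grab_frame("side")[100:220,140:280],(560,480),interpolation=2)])[:,:,::-1])
E
```

```text
10.03 [480.6 185.5 169.9] [ 0.     0.735 -0.678  0.   ] [ 0.54 -0.46 -2.79] 17.6 40.0
[-1.4000e-01  1.7000e-01 -1.5000e+00  4.8081e+02  1.8631e+02  1.1579e+02]
False 104 [ -1.49  -0.56   1.08 480.26 186.   104.1 ]
False 101 [-4.0000e-01 -9.0000e-01  3.2700e+00  4.8053e+02  1.8616e+02  1.0115e+02]
False 98.5 [ 5.0000e-02 -7.8000e-01  5.1800e+00  4.8053e+02  1.8616e+02  9.8700e+01]
 13.24 [480.5 186.2  98.7] [-0.     0.735 -0.678  0.   ] [-0.06 -0.79  5.5 ] 17.9 40.0
```

View pics/press.png

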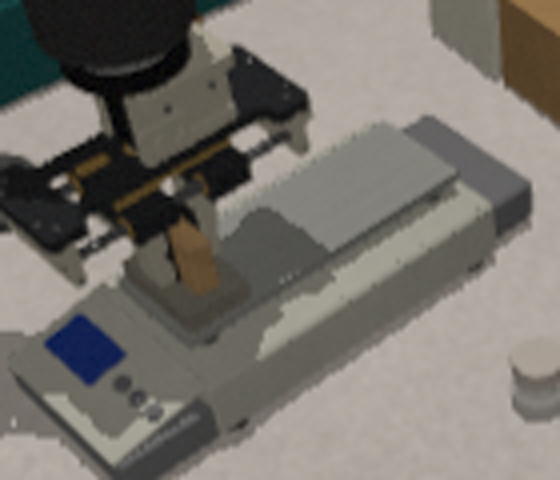

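The block sits flat and square at the panel end. The press is about 7.4 N net, so the bed is half-way down. Now the single stroke.

Run:
```python
from h import *
o=down(YAW,1)
move_straight(bp(92,98.5),o,50); st(); print(avg())
cv2.imwrite("pics/end.png",np.hstack([cv2.resize(grab_frame("side")[100:220,140:280],(560,480),interpolation=2)])[:,:,::-1])
```

```text
17.12 [662.4 200.8  98. ] [ 0.001  0.735 -0.678 -0.001] [-3.24  0.17  5.03] 17.7 40.0
[-3.6600e+00 -3.2000e-01  5.6000e+00  6.6245e+02  2.0076e+02  9.7990e+01]
```

View pics/end.png

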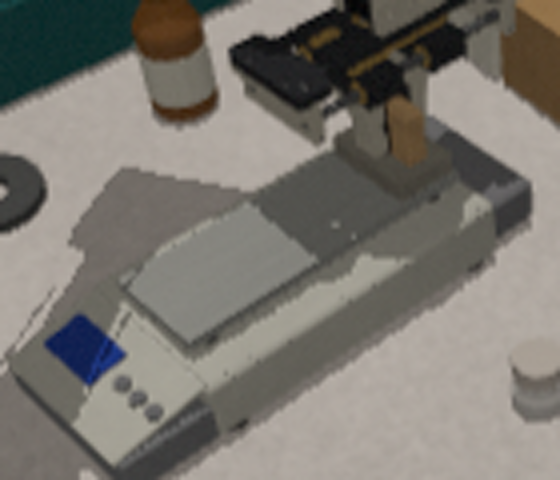

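The stroke ended at u≈+91 with about 7.7 N net. I'll lift off and return the block to its place in the tray.

Run:
```python
from h import *
move_straight(bp(92,180),max_speed=120)
o=down(.11,1)
reach([581.7,-263.8,150],o)
move_straight([581.7,-263.8,40],o,120); print(avg())
print(move_straight([581.7,-263.8,25],o,15,force_limit=3)); print(avg(5))
grip(60); dwell(.2); st()
move_straight([581.7,-263.8,110],o,100)
move_straight([520,-100,250],max_speed=200)
reach([450,0,280],o); st()
f=grab_frame("side");g=grab_frame("top")
cv2.imwrite("pics/fin.png",np.hstack([cv2.resize(f[210:320,240:370],(390,330)),cv2.resize(g[185:265,270:385],(400,330))])[:,:,::-1])
```

```text
[ 7.0000e-02 -9.0000e-02 -1.8100e+00  5.8219e+02 -2.6389e+02  4.0810e+01]
True
[-3.7000e-01  5.3000e-01  5.8500e+00  5.8159e+02 -2.6378e+02  2.6970e+01]
 23.52 [ 580.6 -263.5   26. ] [ 0.001  0.745 -0.667 -0.001] [-0.3  -0.08  0.51] 59.7 0.0
 26.34 [4.500e+02 1.000e-01 2.798e+02] [ 0.     0.745 -0.667 -0.   ] [-0.21 -0.28  0.  ] 59.9 0.0
```

View pics/fin.png

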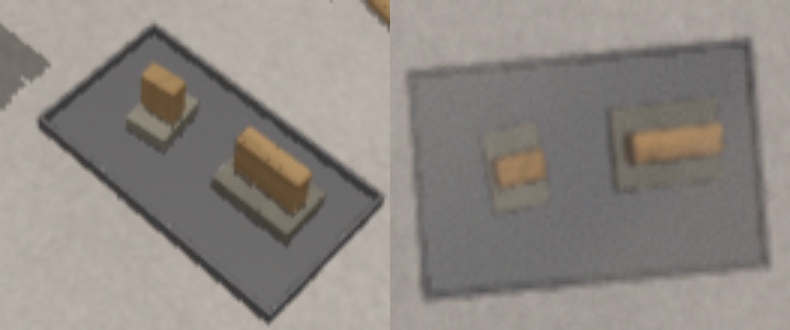

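The wide block stands on its stone in the tray, the small one hasn't moved, and the arm is clear.

```bash
python3 -c "
from cell import *
print(sign_off())"
```

```text
the job is handed in; nothing more can be done
None
```

I rubbed the bed down in one stroke with the wide block, with the bed about half-way down at both ends (7.4 N at the start, about 7.7 N at the end). The block is back in its tray standing on its stone, the small block was not moved, and I handed the job in shortly after 26 s on the robot's clock.

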